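Close the sample jar's screw cap, back it off a quarter turn to vent, and keep hold

TASK

The jar clamped in the aluminium holder block has its screw cap sitting loose on the thread: screw the cap on (clockwise seen from above) until it bottoms out, then back it off a quarter turn so the jar can vent. Finish still gripping the cap there between the two fingers, from above, and holding it still: do not let go. Leave the two other jars and the vial rack where they stand.

Things in the scene. Friction and masses are not known exactly. Their poses are not given: they have to be found in the camera images.
- holder: Aluminium block, 110 x 110 x 22 mm, fixed to the bench, an amber 62 mm jar clamped upright in its middle; it does not turn. Two jaws beside the jar along the block's x, 58 mm high over the bench, with studs reaching 58 mm from the axis. Origin: centre of the block's underside, on the axis of jar and cap. The jar's body ends 80 mm above the bench, then slopes in to the neck.
- cap: Threaded carrier of that jar's blue ribbed screw cap: rises and sinks with the cap but does not turn. The cap it carries is a cylinder, 50 mm diameter, 28 mm high. Origin on the axis at the cap's lower rim: 90 mm above the bench when bottomed out, 0.95 mm higher per radian unscrewed. z up.
- cap_top (a point): Point on the axis in the cap's flat top face, 28 mm above its lower rim (118 mm above the bench when bottomed out). It turns with the cap: its x axis points along the rib.
- rib_tip (a point): Outer end of the raised rib (22 mm long, 7 mm wide, 6 mm high, same blue plastic) that runs from the middle of the cap's top outward to its rim; this point is at the rib's top, 23.5 mm from the axis. It turns with the cap.
- cap_turn (a joint): Turn of the cap in rad: 0 = bottomed out (hard stop), growing as it is unscrewed (counterclockwise from above). Starts between 2.2 and 3.4; a stop at 4.0 keeps it from coming off. The thread drags with about 0.08 N m and stays where it is left. Fingers slip harmlessly round the cap if turned on against the stop.
- jar_a: Another amber jar of the same shape with a closed blue cap, standing loose on the bench: 62 mm diameter, 106 mm high to the cap's top (112 mm with rib), about 0.26 kg. Origin: centre of its underside. Bystander.
- jar_b: A third such jar, same sizes as jar_a, standing loose on the bench. Origin: centre of its underside. Bystander.
- rack: White plastic vial rack, 80 mm (x) by 150 mm (y), 49 mm high with its blue-capped vials, loose, about 0.5 kg. Origin: centre of its underside. Bystander.
Things that resemble listed ones, but are neither listed nor needed, are in the scene too. What is shaped like the holder but red or turquoise is not meant.

How it is judged:
On the way:
1. the cap is screwed on until it bottoms out (value of joint cap_turn below 0.08 rad), for 0.2 s.
At the end, for the whole second after the job is handed in: After bottoming out, the cap stands a quarter turn open (90 degrees, give or take 20), not turning, gripped with over 8 N, the TCP within 15 mm of its axis and at most 10 mm above its top. The other jars and the rack are within 20 mm of where they stood (value of joint cap_turn between 1.22 and 1.92 rad and velocity of joint cap_turn between -0.1 and 0.1 rad/s and contact force between the fingers and cap above 8 N and horizontal distance between the grasp point and cap_top below 0.015 m and z of the grasp point in the frame of cap below 0.038 m and distance of each of jar_a, jar_b, rack from where it was at the start of the episode below 0.02 m); the arm keeps its last pose, push and grip.
It fails at once if a bystander jar or the rack is pushed more than 30 mm or a jar is tipped (distance of any of jar_a, jar_b, rack from where it was at the start of the episode above 0.03 m or angle between any of jar_a, jar_b's own z axis and vertical above 0.35 rad).
It also fails if it takes over 48 s, if anything falls off the work surface, if the arm or the gripper's body presses on something with over 40 N, if the wrist force passes 120 N, or if a joint passes its speed limit or range.

ROBOT

A 6-joint arm with a two-finger parallel gripper is mounted at the origin on the work surface. World frame = base frame: x ahead of the robot, y to its left, z up, the work surface at z = 0. Lengths are in m, angles in rad, forces in N, time in s.
With the tool pointing down it reaches from about 0.275 to 0.85 m from the base axis. Payload 5.2 kg.
Tool frame: the origin (TCP) lies between the finger pads, 19 mm behind the fingertips; this is the grasp point; z points along the fingers, y is the line along which they close (so a half turn about z gives the same grasp; the last joint's range is limited). The gripper opens to 85 mm and grips with 20 to 120 N. Pads are 22 mm wide; open, the fingers measure 114 mm over their backs; the gripper's body (76 mm by 85 mm) begins 54 mm behind the grasp point. The pads swing forward as they close: fully open they stand 13 mm farther back than shut.
Start: joints at [-1.482, 0.259, 1.535, -0, 1.348, -0.203], TCP at [0.158, -0.527, 0.25] pointing down, gripper open.
Joint ranges: [-3.14, 3.14], [-0.91, 2.08], [0.19, 2.58], [-1.22, 4.36], [0.22, 2.71], [-3.12, 3.12]. Speed limits (rad/s): [2.57, 2.57, 3.14, 3.14, 3.14, 3.14].

INTERFACE

Orientations are given as a unit quaternion [x, y, z, w].
In Python, from bench import manip gives the robot as it stands.
- The arm moves only by the tool step_arm, never from a script. Its argument "rows" is one flat list of numbers, 7 for each row, row after row: the finger opening in mm, from 0 to 85.4, then the shift along the tool's x, y, z in mm, then the turn, a rotation vector about the tool's x, y, z in rad. In form: [jaw, dx, dy, dz, wx, wy, wz, jaw, dx, dy, dz, wx, wy, wz, ...]. A call has 1 to 8 rows; each row is the pose to reach, as a shift and turn from the pose commanded when the call began, along the tool's axes at that moment; what a row does not reach only later rows make up. A row lasts 1/12 s, in which the tool goes at most 41.7 mm and 7.16 degrees, less where a joint would pass 70% of its speed; a pose out of reach is approached as far as the arm can. A call with a gripper value outside its range is refused whole. The fingers move at their own pace and stop on an object; "grip_force" is the grip in N (left out, the last holds). Time passes only in rows, so rows that repeat a pose let the fingers close. It gives the time, the measured TCP pose, the force, the opening and the grip force at its end, in the units of the state.
- manip.read_state(): the state, without advancing time (a new reading comes with each control period).
- manip.capture(name): name is "side" or "top" or "wrist"; returns the picture (480x640x3 uint8, red, green, blue); there is no depth.
- manip.camera_model(name): a dict with "vertical_fov" (degrees; the focal length in pixels is half the picture's height over the tangent of half this angle, whatever the lens; pixels are square), "cx", "cy" (the principal point, pixels), "distortion" ([k1, k2, p1, p2, k3] as OpenCV has them; the pictures are not rectified), "R" (3x3) and "t" (3): a world point X has camera coordinates R X + t. Camera axes: x right, y down, z forward; pixel columns grow to the right and rows downward; lengths in m; the calibration is good to about 2 mm. A picture is of the moment at which its call begins: read the wrist's pose just before it. camera_model takes no time and is no camera call; for the wrist camera it gives the pose at the moment of the call.
- manip.job_done(): hands the job in; it is judged then, once.
The state is a dict: "time": time; "joints": joint angles; "qd": joint speeds; "joint_efforts": joint torques, N m; "tool_pos": TCP position; "eef_rot": TCP orientation; "force": force on the tool from outside, world axes, zero at the start; "moment": the same for the moment, N m; "finger_gap": finger opening in m; "gripper_force": force on a finger pad.
Only numpy, scipy, OpenCV 4.12 (cv2) and the standard library are available. Lean on these libraries where they do the work, as an engineer would, in place of code of your own. Each camera call takes 0.05 s, during which the arm holds its last target. There are 200 camera calls.

## Working session

There is one attempt and no reset: what is moved stays moved. The work goes in short steps, Python scripts to look and compute and a tool call to move; the robot and the scene stay as the last step left them, time stands still between calls to the robot, and variables do not carry over. Pictures are saved under pics/ and viewed, at most 10 in all, crops included, and the job is handed in when it is done.

Besides the shell and the picture viewer there is one more tool, called after ">>>" by a JSON object that holds its "name" and its "arguments". step_arm: Moves the arm, as the interface text tells. Its arguments: {"type":"object","properties":{"rows":{"type":"array"},"grip_force":{"type":"number"}},"required":["rows"]}

```bash
mkdir -p pics; cat > h.py <<'E'
import numpy as np, cv2
from bench import manip
def K(m):
    f=240/np.tan(np.radians(m["vertical_fov"])/2)
    return np.array([[f,0,m["cx"]],[0,f,m["cy"]],[0,0,1.]]),np.array(m["distortion"],float)
def ray(m,uv,z):
    k,d=K(m); p=cv2.undistortPoints(np.array([[uv]],float),k,d)[0,0]
    R=np.array(m["R"]);t=np.array(m["t"]); C=-R.T@t; v=R.T@np.array([p[0],p[1],1])
    return C+v*(z-C[2])/v[2]
def proj(m,X):
    k,d=K(m); return cv2.projectPoints(np.array([X],float),cv2.Rodrigues(np.array(m["R"]))[0],np.array(m["t"],float),k,d)[0].ravel()
def snap(n,f):
    im=manip.capture(n); cv2.imwrite(f,im[:,:,::-1]); return im
E
python3 - <<'E'
from h import *
s=manip.read_state(); print(s)
a=snap("top","pics/top1.png"); b=snap("side","pics/side1.png")
for n in("top","side"):
    m=manip.camera_model(n);print(n,m["vertical_fov"],-np.array(m["R"]).T@np.array(m["t"]))
E
```

```text
{'time': 0.0, 'joints': array([-1.48182689e+00,  2.59346157e-01,  1.53609090e+00,  1.44845095e-05,
        1.34802400e+00, -2.02818269e-01]), 'qd': array([-0.00040527,  0.0002915 ,  0.00145223, -0.00129708, -0.00076473,
       -0.00035538]), 'joint_efforts': array([-2.87650928e-04, -4.46027792e+01, -2.90575916e+01, -1.49115381e-04,
        1.16728645e-02, -2.98017858e-05]), 'tool_pos': array([ 0.15818743, -0.52623436,  0.24916984]), 'eef_rot': array([ 9.89376158e-01,  1.45375191e-01,  6.02003503e-05, -9.32283699e-04]), 'force': array([-0.28665009,  0.01873728, -0.03599892]), 'moment': array([ 0.07412403,  0.03548317, -0.01047227]), 'gripper_force': 0.0, 'finger_gap': 0.08556675897275633}
top 46.464531712571294 [0.42958152 0.03319248 1.04040283]
side 48.283157617492584 [0.0415007 0.5124778 0.6863113]
```

View pics/top1.png

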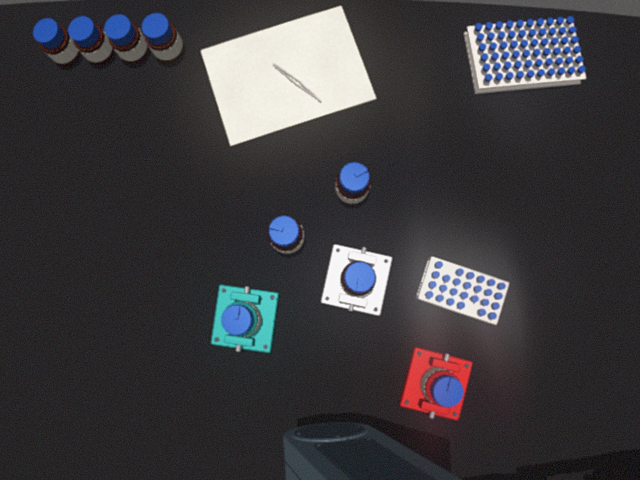

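View pics/side1.png

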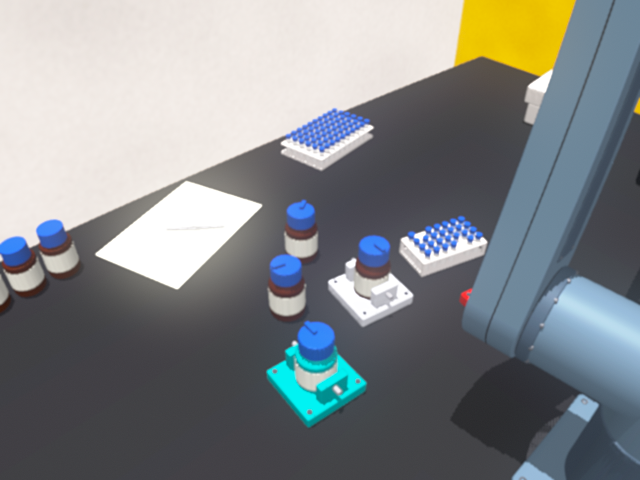

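Top view: the aluminium holder is at about (357,280) with its cap at (360,279). The loose jars' caps are at (354,178) and (284,231), and the rack is at about (463,290). Next I'll measure these with colour masks.

```bash
python3 - <<'E'
from h import *
m=manip.camera_model("top"); im=cv2.imread("pics/top1.png"); hsv=cv2.cvtColor(im,cv2.COLOR_BGR2HSV)
mask=cv2.inRange(hsv,(105,120,60),(125,255,255))
n,l,st,c=cv2.connectedComponentsWithStats(mask)
for i in range(1,n):
    if st[i,4]>400: print(c[i].round(1),st[i,2:4],st[i,4],[ray(m,c[i],z).round(4) for z in (.1205,.106)])
# corners of block, z=.022
for p in [(335,245),(392,256),(380,315),(322,304)]: print(p,ray(m,p,.022).round(4))
for p in [(364,251),(351,308)]: print('stud',ray(m,p,.045).round(4))
for p in [(429,257),(508,282),(498,324),(418,298)]: print('rack',ray(m,p,.04).round(4))
s=cv2.imread("pics/side1.png")
A=cv2.resize(im[255:305,330:390],None,fx=8,fy=8,interpolation=cv2.INTER_CUBIC)
B=cv2.resize(s[225:275,350:400],None,fx=8,fy=8,interpolation=cv2.INTER_CUBIC)
w=np.hstack([A[:,:390],B]); print(w.shape); cv2.imwrite("pics/crop.png",w)
E
```

```text
[156.   27.6] [30 32] 721 [array([0.9148, 0.3498, 0.1205]), array([0.9224, 0.3548, 0.106 ])]
[118.9  28.8] [31 31] 711 [array([0.9138, 0.4194, 0.1205]), array([0.9214, 0.4255, 0.106 ])]
[47.4 32.4] [32 31] 690 [array([0.911 , 0.5594, 0.1205]), array([0.9186, 0.5677, 0.106 ])]
[82.6 30.6] [32 31] 707 [array([0.9121, 0.4893, 0.1205]), array([0.9197, 0.4965, 0.106 ])]
[353.8 177. ] [31 33] 773 [array([ 0.6453, -0.0105,  0.1205]), array([ 0.6487, -0.0112,  0.106 ])]
[283.5 230.5] [31 32] 765 [array([0.5515, 0.1045, 0.1205]), array([0.5534, 0.1056, 0.106 ])]
[359.3 276.8] [31 31] 740 [array([ 0.4781, -0.0229,  0.1205]), array([ 0.4789, -0.0238,  0.106 ])]
[236.6 319.4] [31 30] 738 [array([0.4023, 0.1765, 0.1205]), array([0.4019, 0.1788, 0.106 ])]
[447.5 391.2] [30 31] 681 [array([ 0.2949, -0.1714,  0.1205]), array([ 0.2927, -0.1747,  0.106 ])]
(335, 245) [0.5403 0.0168 0.022 ]
(392, 256) [ 0.5229 -0.088   0.022 ]
(380, 315) [ 0.415 -0.068  0.022]
(322, 304) [0.4321 0.0376 0.022 ]
stud [ 0.5284 -0.035   0.045 ]
stud [ 0.4264 -0.014   0.045 ]
rack [ 0.5212 -0.1528  0.04  ]
rack [ 0.4794 -0.298   0.04  ]
rack [ 0.4036 -0.2795  0.04  ]
rack [ 0.4471 -0.1337  0.04  ]
(400, 790, 3)
```

View pics/crop.png

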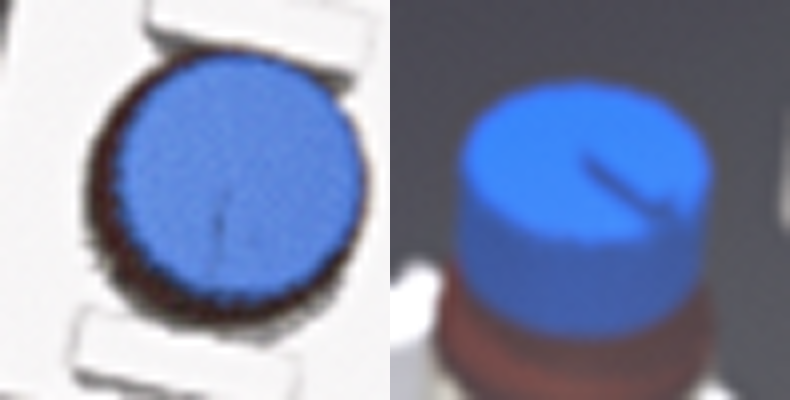

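The block's centre and the cap agree on an axis of about (0.4777, -0.0245), and the block measures about 110 mm, as it should. Tool yaw is q1 - q6 + π/2, so I'll arrive with q6 near -1.2. That leaves room for a full clockwise turn in one grip.

>>> {"name": "step_arm", "arguments": {"rows": [85,28,-24,0,0,0,-0.12,85,56,-48,0,0,0,-0.24,85,84,-72,0,0,0,-0.36,85,112,-96,0,0,0,-0.48,85,140,-120,0,0,0,-0.6,85,168,-144,0,0,0,-0.72,85,196,-168,0,0,0,-0.84,85,224,-192,0,0,0,-0.96]}}

```text
time: 0.77
tool_pos: [0.3179, -0.2766, 0.2498]
eef_rot: [0.809, 0.588, 0.0, -0.0]
force: [0.7, -0.8, -0.7]
finger_gap: 0.0847
gripper_force: 0.0
```

>>> {"name": "step_arm", "arguments": {"rows": [85,36,9,0,0,0,-0.12,85,73,18,0,0,0,-0.24,85,110,27,0,0,0,-0.36,85,146,36,0,0,0,-0.48,85,182,46,0,0,0,-0.6,85,219,55,0,0,0,-0.72,85,255,64,0,0,0,-0.84,85,292,73,0,0,0,-0.96]}}

```text
time: 1.43
tool_pos: [0.4788, -0.0222, 0.2498]
eef_rot: [0.446, 0.895, -0.0, -0.0]
force: [0.1, -0.7, -0.6]
finger_gap: 0.0851
gripper_force: 0.0
```

```bash
python3 - <<'E'
from h import *
s=manip.read_state(); print(s["tool_pos"],s["joints"],s["time"])
m=manip.camera_model("wrist"); im=snap("wrist","pics/w1.png"); 
print(-np.array(m["R"]).T@np.array(m["t"]),manip.read_state()["tool_pos"])
hsv=cv2.cvtColor(cv2.imread("pics/w1.png"),cv2.COLOR_BGR2HSV)
mask=cv2.inRange(hsv,(105,120,60),(125,255,255))
n,l,st,c=cv2.connectedComponentsWithStats(mask)
for i in range(1,n):
    if st[i,4]>1000: print(c[i].round(1),st[i],ray(m,c[i],.1205).round(4))
print(proj(m,[.4777,-.0245,.1205]))
E
```

```text
[ 0.47882899 -0.02217635  0.24981352] [-2.79401694e-01  1.30947400e-01  1.69617611e+00 -1.99113391e-04
  1.31484099e+00 -9.26393441e-01] 1.4333
[0.43261227 0.0386855  0.37357841] [ 0.48167385 -0.01675743  0.24986981]
[501.3 154.7] [ 462  120   80   72 4366] [0.5424 0.1018 0.1205]
[320.6 232.5] [ 288  198   67   70 3583] [ 0.4754 -0.0201  0.1205]
[ 33.5 240.2] [   0  208   72   67 3851] [ 0.3006 -0.1595  0.1205]
[489.3 321.6] [ 454  296   62   59 1980] [0.6296 0.0023 0.1205]
[319.49773768 238.93756697]
```

View pics/w1.png

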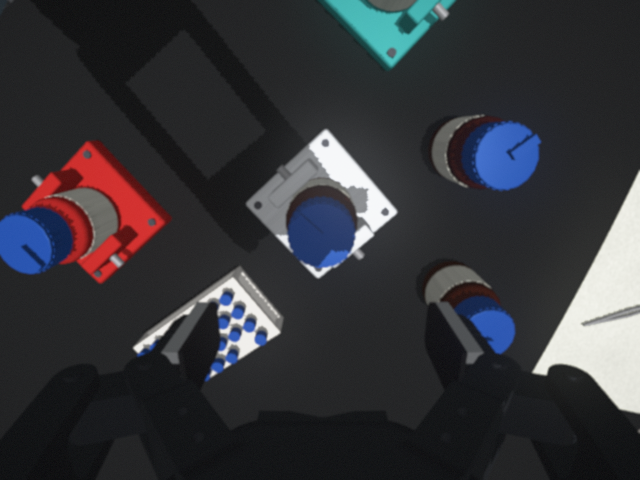

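The wrist view shows the cap at (321,232) between the fingers, close to the predicted (319,239). The rib points up and to the left in the picture. The arm was still settling when I took it, so I'll turn a little further and read the settled pose.

>>> {"name": "step_arm", "arguments": {"rows": [85,0,0,0,0,0,-0.12,85,0,0,0,0,0,-0.24,85,0,0,20,0,0,-0.3,85,0,0,40,0,0,-0.3,85,0,0,40,0,0,-0.3,85,0,0,40,0,0,-0.3]}}

```text
time: 1.98
tool_pos: [0.4775, -0.0239, 0.2092]
eef_rot: [0.31, 0.951, -0.0, -0.002]
force: [-0.2, -0.4, 0.5]
finger_gap: 0.085
gripper_force: 0.0
```

```bash
python3 - <<'E'
from h import *
from scipy.spatial.transform import Rotation as Ro
s=manip.read_state(); print(s["tool_pos"],s["joints"].round(3),s["time"])
R=Ro.from_quat(s["eef_rot"]).as_matrix()
print(R.round(3)); print((R.T@(np.array([.4776,-.0243,.108])-s["tool_pos"])*1000).round(1))
m=manip.camera_model("wrist"); snap("wrist","pics/w2.png")
hsv=cv2.cvtColor(cv2.imread("pics/w2.png"),cv2.COLOR_BGR2HSV)
mask=cv2.inRange(hsv,(105,120,30),(125,255,255))
n,l,st,c=cv2.connectedComponentsWithStats(mask)
from scipy.optimize import least_squares
i=l[int(c[0][1])*0+235,320]; 
if i==0: i=1+np.argmin(np.hypot(*(c[1:]-[320,240]).T))
print(st[i],c[i])
# silhouette fit: predicted hull of cap cylinder
a=np.linspace(0,2*np.pi,60)
def hull(p):
    P=[proj(m,[p[0]+.025*np.cos(t),p[1]+.025*np.sin(t),z]) for z in(.0925,.1205) for t in a]
    h=cv2.convexHull(np.array(P,np.float32)); M=cv2.moments(h); return np.array([M["m10"]/M["m00"],M["m01"]/M["m00"]]),M["m00"]
r=least_squares(lambda p:hull(p)[0]-c[i],[.4776,-.0243],x_scale=.01,diff_step=1e-3); print(r.x.round(4),hull(r.x)[1])
E
```

```text
[ 0.47745239 -0.02390337  0.20918521] [-0.284  0.165  1.76  -0.     1.22  -1.224] 1.9833
[[-0.808  0.59  -0.003]
 [ 0.59   0.808  0.001]
 [ 0.003 -0.001 -1.   ]]
[-7.000e-01 -1.000e-01  1.012e+02]
[ 286  208   78   84 4930] [323.96876268 250.67809331]
[ 0.4779 -0.0228] 5272.758564177435
```

View pics/w2.png

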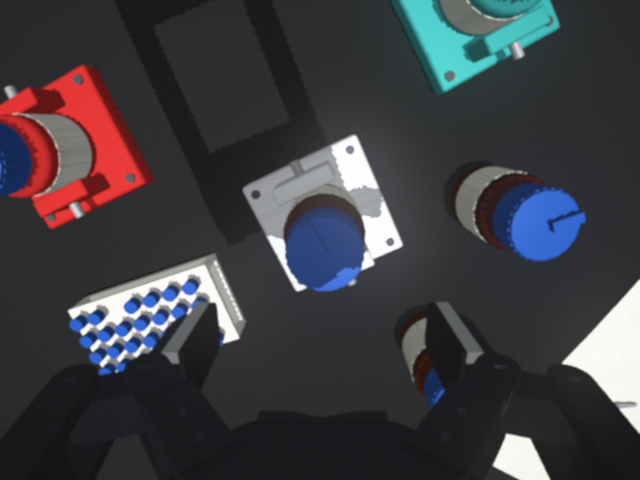

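Fitting the cap silhouette puts the axis at (0.4779, -0.0228), which agrees within 1.5 mm. The TCP is already centred over it, so I'll descend 102 mm and close.

>>> {"name": "step_arm", "arguments": {"rows": [85,0,0,30,0,0,0,85,0,0,60,0,0,0,85,0,0,85,0,0,0,85,0,0,102,0,0,0,85,0,0,102,0,0,0,40,0,0,102,0,0,0,40,0,0,102,0,0,0,40,0,0,102,0,0,0], "grip_force": 50}}

```text
time: 2.7
tool_pos: [0.4799, -0.0245, 0.1099]
eef_rot: [0.31, 0.951, 0.0, 0.002]
force: [-0.1, -1.4, -0.2]
finger_gap: 0.0511
gripper_force: 0.0
```

>>> {"name": "step_arm", "arguments": {"rows": [40,0,0,0,0,0,0,40,0,0,0,0,0,0,40,0,0,0,0,0,0,40,0,0,0,0,0,0], "grip_force": 50}}

```text
time: 3.03
tool_pos: [0.4801, -0.0243, 0.1102]
eef_rot: [0.31, 0.951, 0.0, 0.002]
force: [0.7, 2.3, 6.3]
finger_gap: 0.0488
gripper_force: 50.6
```

The cap is gripped: gap 49 mm, 50 N. Now I'll turn it clockwise, following the thread down.

>>> {"name": "step_arm", "arguments": {"rows": [40,0,0,0.1,0,0,0.1,40,0,0,0.2,0,0,0.2,40,0,0,0.3,0,0,0.3,40,0,0,0.4,0,0,0.4,40,0,0,0.5,0,0,0.5,40,0,0,0.6,0,0,0.6,40,0,0,0.7,0,0,0.7,40,0,0,0.8,0,0,0.8]}}

```text
time: 3.7
tool_pos: [0.4788, -0.025, 0.1093]
eef_rot: [0.657, 0.754, -0.0, 0.001]
force: [-4.6, -3.2, 9.2]
finger_gap: 0.0489
gripper_force: 50.7
```

```bash
python3 - <<'E'
from h import *
s=manip.read_state(); print(s["moment"],s["force"],s["joints"][5],s["joint_efforts"][5])
snap("wrist","pics/w3.png"); m=snap("side","pics/s3.png")
E
```

```text
[-0.52252334  0.83379119  0.09350826] [-4.59730166 -3.21931395  9.20812201] -0.4198031254997104 -1.4862196147441864
```

View pics/w3.png

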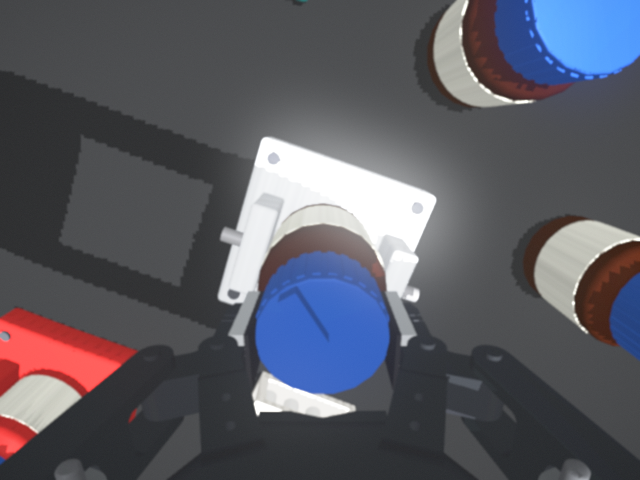

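The wrist picture shows the cap between the pads. The rib, from about (327,338) to (295,290), keeps its direction relative to the fingers, so the cap turns with them. The 0.09 N m moment matches the thread drag, so I'll keep turning.

>>> {"name": "step_arm", "arguments": {"rows": [40,0,0,0.1,0,0,0.1,40,0,0,0.2,0,0,0.2,40,0,0,0.2,0,0,0.3,40,0,0,0.3,0,0,0.4,40,0,0,0.4,0,0,0.5,40,0,0,0.5,0,0,0.6,40,0,0,0.6,0,0,0.7,40,0,0,0.7,0,0,0.8]}}

```text
time: 4.47
tool_pos: [0.4774, -0.0246, 0.1084]
eef_rot: [0.899, 0.438, -0.001, 0.0]
force: [-9.0, -1.9, 12.0]
finger_gap: 0.0487
gripper_force: 51.0
```

>>> {"name": "step_arm", "arguments": {"rows": [40,0,0,0.1,0,0,0.1,40,0,0,0.2,0,0,0.2,40,0,0,0.2,0,0,0.3,40,0,0,0.3,0,0,0.4,40,0,0,0.4,0,0,0.5]}}

```text
time: 4.88
tool_pos: [0.4768, -0.0238, 0.1079]
eef_rot: [0.979, 0.202, -0.001, -0.0]
force: [-9.0, 1.3, 13.9]
finger_gap: 0.0486
gripper_force: 51.2
```

```bash
cat > st.py <<'E'
from h import *
import sys
s=manip.read_state(); print(s["time"],s["moment"].round(3),s["force"].round(1),s["joints"][5].round(3),s["tool_pos"].round(4))
im=manip.capture("wrist")[:,:,::-1]; cv2.imwrite(sys.argv[1],im)
c=im[270:380,250:400].astype(np.uint8); g=c[:,:,0].astype(float)
g=cv2.medianBlur(c[:,:,0].copy(),3).astype(float)
bl=cv2.GaussianBlur(g,(0,0),9); d=((bl-g)>25)
d[~(cv2.erode((c[:,:,0]>c[:,:,2]+60).astype(np.uint8),np.ones((3,3)))>0)]=0
yy,xx=np.nonzero(d); k=np.hypot(xx+250-323,yy+270-332)<48; 
P=np.c_[xx,yy][k].astype(np.float32)
if len(P)>5:
    v=cv2.fitLine(P,cv2.DIST_HUBER,0,.01,.01).ravel(); print("rib",len(P),np.degrees(np.arctan2(v[1],v[0])).round(1),v[2:]+[250,270])
E
python3 st.py pics/w4.png
```

```text
4.8833 [0.185 1.543 0.134] [-9.   1.3 13.9] 0.88 [ 0.4768 -0.0238  0.1079]
```

>>> {"name": "step_arm", "arguments": {"rows": [40,0,0,0,0,0,0.1,40,0,0,0,0,0,0.2,40,0,0,0.1,0,0,0.3,40,0,0,0.1,0,0,0.4,40,0,0,0.2,0,0,0.5,40,0,0,0.2,0,0,0.5]}}

```text
time: 5.43
tool_pos: [0.4767, -0.0229, 0.1075]
eef_rot: [0.999, -0.047, -0.001, -0.001]
force: [-8.5, 4.5, 11.4]
finger_gap: 0.0488
gripper_force: 51.2
```

```bash
python3 st.py pics/w5.png
```

```text
5.4333 [ 0.693  1.407 -0.065] [-8.5  4.5 11.4] 1.381 [ 0.4767 -0.0229  0.1075]
```

>>> {"name": "step_arm", "arguments": {"rows": [40,0,0,0,0,0,0.1,40,0,0,0,0,0,0.2,40,0,0,0.1,0,0,0.3,40,0,0,0.1,0,0,0.4,40,0,0,0.1,0,0,0.4]}}

```text
time: 5.9
tool_pos: [0.4768, -0.0222, 0.1072]
eef_rot: [0.97, -0.244, -0.001, -0.001]
force: [-6.8, 7.2, 10.3]
finger_gap: 0.0491
gripper_force: 51.0
```

```bash
python3 st.py pics/w6.png; python3 - <<'E'
import cv2,numpy as np
cv2.imwrite("pics/cmp.png",np.hstack([cv2.resize(cv2.imread(f"pics/w{i}.png")[250:400,240:410],(260,230)) for i in (3,5,6)]))
E
```

```text
5.9 [ 1.129  1.154 -0.105] [-6.8  7.2 10.3] 1.781 [ 0.4768 -0.0222  0.1072]
```

View pics/cmp.png

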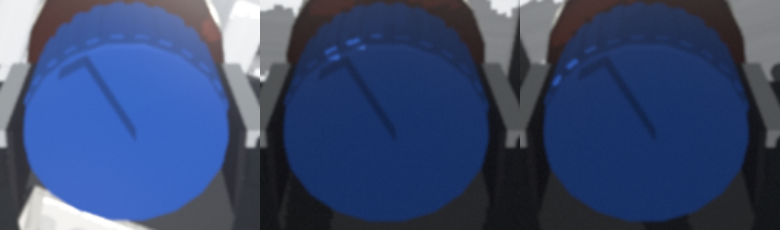

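Across the three crops the rib hasn't moved relative to the pads, so there is no slip and no stop yet after about 3.0 rad. I'll go on.

>>> {"name": "step_arm", "arguments": {"rows": [40,0,0,0,0,0,0.1,40,0,0,0,0,0,0.2,40,0,0,0.1,0,0,0.3,40,0,0,0.1,0,0,0.4,40,0,0,0.1,0,0,0.5,40,0,0,0.1,0,0,0.5]}}

```text
time: 6.45
tool_pos: [0.4798, -0.025, 0.1073]
eef_rot: [0.881, -0.474, 0.002, 0.001]
force: [1.9, -3.5, 0.5]
finger_gap: 0.0489
gripper_force: 52.2
```

```bash
python3 st.py pics/w7.png
```

```text
6.45 [-0.666 -0.142  1.836] [ 1.9 -3.5  0.5] 2.276 [ 0.4798 -0.025   0.1073]
```

>>> {"name": "step_arm", "arguments": {"rows": [40,0,0,0,0,0,0.1,40,0,0,0,0,0,0.2,40,0,0,0,0,0,0.3,40,0,0,0,0,0,0.3,40,0,0,0,0,0,0.3]}}

```text
time: 6.92
tool_pos: [0.4791, -0.0248, 0.107]
eef_rot: [0.802, -0.598, 0.001, 0.0]
force: [-2.2, -4.4, 6.1]
finger_gap: 0.049
gripper_force: 53.1
```

```bash
python3 st.py pics/w8.png; python3 - <<'E'
import cv2,numpy as np
cv2.imwrite("pics/cmp2.png",np.hstack([cv2.resize(cv2.imread(f"pics/w{i}.png")[250:400,240:410],(260,230)) for i in (6,7,8)]))
E
```

```text
6.9167 [-0.672  0.313  1.633] [-2.2 -4.4  6.1] 2.569 [ 0.4791 -0.0248  0.107 ]
rib 18 54.1 [319.48590088 343.98116302]
```

View pics/cmp2.png

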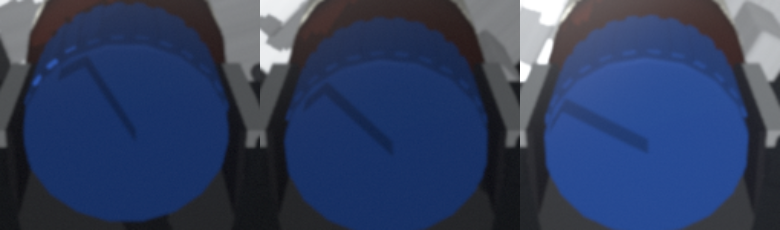

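In the last two crops the rib lags behind the fingers and the moment rises to 1.7 N m. The cap has bottomed out and the pads are slipping. I'll record the rib's bearing here, then back off a quarter turn while rising 1.5 mm.

```bash
python3 - <<'E'
from h import *
m=manip.camera_model("wrist")
a=ray(m,(323.7,344.5),.12);b=ray(m,(269.4,315),.12);print(a,b,np.degrees(np.arctan2(*(b-a)[1::-1])))
E
```

```text
[ 0.47808497 -0.02583769  0.12      ] [ 0.49952396 -0.03180153  0.12      ] -15.545369121628495
```

>>> {"name": "step_arm", "arguments": {"rows": [40,0,0,-0.1,0,0,-0.1,40,0,0,-0.2,0,0,-0.2,40,0,0,-0.3,0,0,-0.3,40,0,0,-0.4,0,0,-0.4,40,0,0,-0.5,0,0,-0.5,40,0,0,-0.6,0,0,-0.6,40,0,0,-0.7,0,0,-0.7,40,0,0,-0.8,0,0,-0.8]}}

```text
time: 7.63
tool_pos: [0.4801, -0.0239, 0.1078]
eef_rot: [0.971, -0.238, 0.002, -0.001]
force: [2.2, 2.2, 4.4]
finger_gap: 0.0485
gripper_force: 52.9
```

>>> {"name": "step_arm", "arguments": {"rows": [40,0,0,-0.1,0,0,-0.1,40,0,0,-0.2,0,0,-0.2,40,0,0,-0.3,0,0,-0.3,40,0,0,-0.4,0,0,-0.4,40,0,0,-0.5,0,0,-0.5,40,0,0,-0.6,0,0,-0.6,40,0,0,-0.7,0,0,-0.7,40,0,0,-0.7,0,0,-0.78]}}

```text
time: 8.3
tool_pos: [0.4802, -0.0226, 0.1085]
eef_rot: [0.989, 0.149, 0.002, -0.001]
force: [3.1, 5.9, 5.2]
finger_gap: 0.0487
gripper_force: 53.0
```

>>> {"name": "step_arm", "arguments": {"rows": [40,0,0,0,0,0,0,40,0,0,0,0,0,0,40,0,0,0,0,0,0,40,0,0,0,0,0,0]}}

```text
time: 8.63
tool_pos: [0.4802, -0.0226, 0.1085]
eef_rot: [0.989, 0.146, 0.002, -0.001]
force: [3.4, 6.1, 3.9]
finger_gap: 0.0486
gripper_force: 52.9
```

```bash
python3 st.py pics/w9.png; python3 - <<'E'
import cv2,numpy as np
from h import *
cv2.imwrite("pics/w9c.png",np.hstack([cv2.resize(cv2.imread(f"pics/w{i}.png")[250:400,240:410],(390,345)) for i in (8,9)]))
snap("top","pics/top2.png")
a=cv2.imread("pics/top1.png");b=cv2.imread("pics/top2.png")
for n,(x,y,w) in dict(ja=(353,178,30),jb=(284,232,30),rack=(463,290,55)).items():
    t=[cv2.inRange(cv2.cvtColor(q[y-w:y+w,x-w:x+w],cv2.COLOR_BGR2HSV),(105,120,60),(125,255,255)) for q in (a,b)]
    print(n,[ (np.argwhere(q)[:,::-1].mean(0)).round(1) for q in t])
E
```

```text
8.6333 [ 1.003 -0.469  0.083] [3.4 6.1 3.9] 0.992 [ 0.4802 -0.0226  0.1085]
ja [array([30.8, 29. ]), array([30.9, 29. ])]
jb [array([29.5, 28.5]), array([29.5, 28.5])]
rack [array([57.8, 54.8]), array([63.9, 56.9])]
```

View pics/w9c.png

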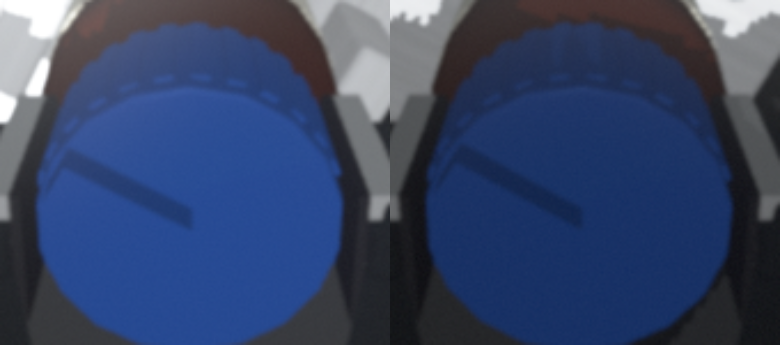

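In the crops the rib has moved by only about 3° relative to the pads, so the cap is roughly 1.5 rad open, well inside the window. The jars haven't moved. The rack reading looks partly hidden by the arm, so I'll check its visible far side before handing in.

```bash
python3 - <<'E'
from h import *
a=cv2.imread("pics/top1.png");b=cv2.imread("pics/top2.png")
t=[cv2.inRange(cv2.cvtColor(q[245:335,410:520],cv2.COLOR_BGR2HSV),(105,120,60),(125,255,255)) for q in (a,b)]
for q in t:
    n,l,st,c=cv2.connectedComponentsWithStats(q); print([tuple(x.round().astype(int)) for x,s in zip(c[1:],st[1:]) if s[4]>8])
E
```

```text
[(np.int64(29), np.int64(19)), (np.int64(50), np.int64(26)), (np.int64(26), np.int64(29)), (np.int64(60), np.int64(30)), (np.int64(36), np.int64(33)), (np.int64(71), np.int64(34)), (np.int64(46), np.int64(36)), (np.int64(81), np.int64(37)), (np.int64(22), np.int64(39)), (np.int64(57), np.int64(40)), (np.int64(91), np.int64(41)), (np.int64(33), np.int64(43)), (np.int64(68), np.int64(43)), (np.int64(43), np.int64(46)), (np.int64(78), np.int64(47)), (np.int64(19), np.int64(49)), (np.int64(54), np.int64(50)), (np.int64(88), np.int64(51)), (np.int64(30), np.int64(52)), (np.int64(65), np.int64(53)), (np.int64(40), np.int64(56)), (np.int64(75), np.int64(57)), (np.int64(51), np.int64(60)), (np.int64(85), np.int64(60)), (np.int64(72), np.int64(67)), (np.int64(82), np.int64(70))]
[(np.int64(50), np.int64(26)), (np.int64(60), np.int64(30)), (np.int64(36), np.int64(33)), (np.int64(70), np.int64(34)), (np.int64(47), np.int64(36)), (np.int64(81), np.int64(37)), (np.int64(57), np.int64(40)), (np.int64(91), np.int64(41)), (np.int64(33), np.int64(43)), (np.int64(68), np.int64(43)), (np.int64(43), np.int64(46)), (np.int64(78), np.int64(47)), (np.int64(54), np.int64(50)), (np.int64(88), np.int64(51)), (np.int64(31), np.int64(53)), (np.int64(65), np.int64(53)), (np.int64(40), np.int64(56)), (np.int64(75), np.int64(57)), (np.int64(51), np.int64(60)), (np.int64(85), np.int64(60)), (np.int64(72), np.int64(67)), (np.int64(82), np.int64(70))]
```

The visible vials sit at the same pixels as before, so the rack hasn't moved. Handing in.

```bash
python3 -c "
from bench import manip
print(manip.job_done())"
```

```text
the job is handed in; nothing more can be done
None
```

I screwed the cap down to its stop, backed it off about 1.5 rad (just under a quarter turn), and handed the job in at about 8.7 s with the cap still gripped at about 53 N; the other jars and the rack hadn't moved, and no verdict came back.

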